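# Stow the funnel in the touch-lid tub

### The arm

A 6-joint arm with a two-finger parallel gripper is mounted at the origin on the work surface. World frame = base frame: x ahead of the robot, y to its left, z up, the work surface at z = 0. Lengths are in m, angles in degrees, forces in N, time in s.
With the tool pointing down it reaches from about 0.35 to 0.875 m from the base axis. Payload 4.2 kg.
Tool frame: the origin (TCP) lies between the finger pads; the fingertips stand 14 mm ahead of it and the grasp point (between the pads) lies 5 mm behind it; x points along the fingers, y is the direction in which the jaws open and shut, and the axes are right-handed (so a half turn about x gives the same grasp; the last joint's range is limited). The gripper opens to 87 mm and grips with 3 to 60 N. Pads are 19 mm wide; open, the fingers measure 117 mm over their backs; the gripper's body (75 mm by 190 mm) begins 51 mm behind the grasp point.
Start: joints at [81.394, 22.042, 0.453, 0, -68.411, -14.817], TCP at [0.248, 0.573, 0.237] pointing down, gripper open.
Joint ranges: [-179.83, 179.83], [-69.29, 118.12], [-61.27, 80.66], [-181.25, 117.63], [-171.15, -9.14], [-177.46, 177.46]. Speed limits (degrees/s): [159.86, 159.86, 180, 180, 180, 180].

### API

Orientations are given as a 3x3 rotation matrix whose columns are the frame's x, y, z axes.
In Python, from station import r, imaging, job gives the robot as it stands. The module is installed in compiled form; this text tells all that it offers.
- The arm moves only by the tool apply_moves, never from a script. Its arguments are lists of equal length, an entry for each row: "xyz": the shift along the tool's x, y, z in m, a list of three; "twist": the turn about the tool's x in degrees; "claw": the opening, from 0 (shut) to 1 (fully open). A call has 1 to 12 rows; each row shifts and turns the pose as measured when the row begins, along the tool's axes as they then stand; what a row does not reach is not made up. A row lasts 1/10 s, in which the tool goes at most 50 mm and 8.59 degrees, less where a joint would pass 70% of its speed; a pose out of reach is approached as far as the arm can. A call is refused whole if a number of a shift passes 0.05 or a number of a turn 8.59, either way. A call with a gripper value outside its range is refused whole. The fingers move at their own pace and stop on an object; the grip force is fixed at half the most. Time passes only in rows, so rows that do not move let the fingers close. It gives the time, the measured TCP pose, the force and the opening at its end, in the units of the state.
- r.sense(): the state, without advancing time (a new reading comes with each control period).
- imaging.capture(name): name is "scene" or "side" or "wrist"; returns a dict with "pixels" (400x640x3 uint8, red, green, blue), "mtx" (3x3 intrinsics, pixels), "view" (4x4, takes a point from world to camera coordinates). Camera axes: x right, y down, z forward; pixel columns grow to the right and rows downward; lengths in m; the calibration is good to about 2 mm. The wrist camera is an equidistant fisheye: a pixel r from the principal point sees the ray r / f radians off the axis. A picture is of the moment at which its call begins. There is no depth.
- job.finish_job(): hands the job in, once; it reports no verdict.
Trained networks look in a picture, given as the dict that the camera call returned (one of the last four; its "shot" number tells which), for a name from the list of things; names that differ only in an ending like _2 or _b are one class to them, and where a whole thing is asked for, a point or a joint stands for the part that bears it (a point fixed in the world has none). Each returns a list of dicts, best first, with "p" (0 to 1); they miss things now and then, are a little off and sometimes report something else, mostly with a low value. They report only what shows in the picture. A call takes as long as a camera call. They do not tell look-alikes from the thing itself.
- imaging.regions_of(query, picture): "mask" (400x640 bool, what is visible of it) and "centre" ([column, row] in pixels, amid what is visible of it).
The state is a dict: "time_s": time; "joints": joint angles; "joint_velocities": joint speeds; "effort": joint torques, N m; "tcp_pos": TCP position; "ee_rot": TCP orientation; "wrist_force": force on the tool from outside, world axes, zero at the start; "moment": the same for the moment, N m; "gripper_width": opening from 0.0 (shut) to 1.0 (fully open).
Only numpy, scipy, OpenCV 4.12 (cv2) and the standard library are available. Lean on these libraries where they do the work, as an engineer would, in place of code of your own. Each camera call takes 0.05 s, during which the arm holds its last target.

### The job

Put the small funnel away in the touch-lid tub. Push down on the lid's ribbed thumb pad until the latch clicks and ease the lid up as it springs open, all the way, without letting it fly; set the funnel down inside, standing on its mouth, not dropped; then push the lid down until it clicks and stays shut. Leave the other things on the ledge where they are.

Things in the scene. Friction and masses are not known exactly. Their poses are not given: they have to be found in the camera images.
- tub: Grey plastic tub, 170 mm (its x) by 230 mm (its y), rim 112 mm over the ledge, walls and floor 4 mm, hinged white lid; 1.5 kg, stands firm on rubber feet. Origin: centre of its underside. Its x points from the front (thumb pad, robot's side) to the hinge, z up. Inside, a latch case 61 mm wide stands 18 mm in from the middle of the front wall, 76 to 108 mm over the ledge.
- lid (a joint): Angle of the tub's lid: 0 latched shut, grows as it swings up and back about the hinge on the tub's +x rim, 1.6 rad at the stop, fully open. Push-push latch: with the lid shut, pressing the pad 7 mm down (about 2 N, then a hard stop near -0.044 rad) clicks and frees it as the press is eased; pressing it down the same way when it comes back from open clicks and it stays at 0.
- lid_press (a point): Centre of the grey ribbed thumb pad (60 by 30 mm) on the lid's flat upper face, 161 mm from the hinge axis, 21 mm from the front edge, 127 mm over the ledge when shut; z axis = the lid's normal. A hinge spring pushes the lid open (about 1 N here) all the way to its stop: once unlatched it flies open unless something is kept against this face throughout.
- lid_hinge (a point): Middle of the lid's hinge axis (along the tub's y), 114 mm over the ledge, 89 mm behind the tub's centre. The lid is a plate reaching 182 mm forward of it, 240 mm wide, with a 14 mm skirt; its upper face lies 13 mm above this axis when shut. A striker 10 mm wide hangs 30 mm below the lid's underside, in the middle, 163 mm from the axis.
- funnel_mid (a point): Half-way up the small white plastic funnel, which stands upside down on its mouth: mouth 96 mm across, 92 mm high in all, spout pointing straight up. The spout, 18 to 20 mm across, is upright and takes up the top 40 mm; below it the cone widens to the mouth. 45 g; this point is 46 mm above its foot. Its z axis runs along the spout.
- big_funnel: Bystander: larger white funnel of the same shape, also standing on its mouth, 136 mm across, 135 mm high. Origin: centre of its foot.
- spray_bottle: Bystander: pink spray bottle with white trigger head, 76 mm across, 216 mm high. Origin: centre of its foot.
- grout_brush: Bystander: grout brush with black rubber handle lying on its side, 207 mm long along its x, 24 mm high. Origin: underside, near the middle.
- refill_bottle: Bystander: white bottle, 84 mm across, 210 mm high. Origin: centre of its foot.
- powder_jar: Bystander: glass jar with metal cap, 80 mm across, 95 mm high. Origin: centre of its foot.
- measuring_cup: Bystander: white plastic cup, 72 mm across, 75 mm high. Origin: centre of its foot.
- scraper: Bystander: small scraper lying flat, grey handle along its x, about 150 mm long, 16 mm high. Origin: underside, where handle meets blade holder.
Mind the look-alikes: they are no part of the job. What is shaped like the part that bears funnel_mid but black, brown or yellow is not meant.

How it is judged:
By the outcome, as a careful person would: the job done as asked, in the order asked, and still so for the second after the job is handed in, with the robot touching nothing.
It also fails if it takes over 70 s, if anything falls off the work surface, if the arm or the gripper's body presses on something with over 40 N, if the wrist force passes 120 N, or if a joint passes its speed limit or range.

## Working session

There is one attempt and no reset: what is moved stays moved. The work goes in short steps, Python scripts to look and compute and a tool call to move; the robot and the scene stay as the last step left them, time stands still between calls to the robot, and variables do not carry over. Pictures are saved under pics/ and viewed, and the job is handed in when it is done.

Besides the shell and the picture viewer there is one more tool, called as name([rows], argument=value, ...), one row to a line, values as JSON. apply_moves: Moves the arm, as the interface text tells. Its arguments: {"type":"object","properties":{"xyz":{"type":"array","items":{"type":"array","items":{"type":"number"}}},"twist":{"type":"array","items":{"type":"number"}},"claw":{"type":"array","items":{"type":"number"}}},"required":["xyz","twist","claw"]}

```bash
mkdir -p pics; cat > h.py <<'E'
import numpy as np, cv2
from station import r, imaging, job
def save(p,name,crop=None,scale=1):
    im=p["pixels"][:,:,::-1]
    if crop: x0,y0,x1,y1=crop; im=im[y0:y1,x0:x1]
    if scale!=1: im=cv2.resize(im,None,fx=scale,fy=scale,interpolation=cv2.INTER_CUBIC)
    cv2.imwrite("pics/"+name,im)
def proj(p,X):
    v=p["view"]; c=v[:3,:3]@np.array(X)+v[:3,3]; q=p["mtx"]@c; return q[:2]/q[2]
def onz(p,uv,z):
    v=p["view"];R=v[:3,:3];t=v[:3,3]
    d=R.T@np.linalg.solve(p["mtx"],np.array([uv[0],uv[1],1.])); o=-R.T@t
    return o+d*(z-o[2])/d[2]
def fisheye_proj(p,X):
    v=p["view"]; c=v[:3,:3]@np.array(X)+v[:3,3]; K=p["mtx"]
    rr=np.hypot(c[0],c[1]); th=np.arctan2(rr,c[2]); return np.array([K[0,2]+K[0,0]*th*c[0]/rr,K[1,2]+K[1,1]*th*c[1]/rr])
def tri(obs):
    A=np.zeros((3,3));b=np.zeros(3)
    for p,uv in obs:
        v=p["view"];R=v[:3,:3];t=v[:3,3]
        d=R.T@np.linalg.solve(p["mtx"],np.array([uv[0],uv[1],1.]));d/=np.linalg.norm(d);o=-R.T@t
        M=np.eye(3)-np.outer(d,d);A+=M;b+=M@o
    return np.linalg.solve(A,b)
E
python3 - <<'E'
from h import *
for n in("scene","side","wrist"):
    p=imaging.capture(n); save(p,n+"0.png")
    v=p["view"];print(n,(-v[:3,:3].T@v[:3,3]).round(3),p["mtx"].round(1).tolist())
    for q in ("funnel_mid","tub","lid_press","big_funnel"):
        for d in imaging.regions_of(q,p)[:4]:
            print(q,round(d["p"],2),np.round(d["centre"],1),d["mask"].sum(),onz(p,d["centre"],0.1).round(3) if n!="wrist" else "")
s=r.sense();print(s["time_s"],s["tcp_pos"],np.round(s["ee_rot"],3).tolist(),s["wrist_force"])
E
```

```text
scene [ 0.939 -0.748  0.925] [[380.0, 0.0, 324.4], [0.0, 380.0, 206.8], [0.0, 0.0, 1.0]]
funnel_mid 0.97 [240.2 278.8] 743 [ 0.451 -0.352  0.1  ]
funnel_mid 0.95 [186.6 268.3] 789 [ 0.305 -0.397  0.1  ]
funnel_mid 0.91 [280.9 304.7] 887 [ 0.588 -0.362  0.1  ]
funnel_mid 0.79 [199.8 320.1] 1003 [ 0.444 -0.494  0.1  ]
tub 0.87 [340.4 221.4] 5139 [ 0.578 -0.036  0.1  ]
lid_press 0.63 [341.  210.6] 3562 [0.558 0.006 0.1  ]
big_funnel 0.75 [363.3 166. ] 726 [0.519 0.243 0.1  ]
side [ 0.24  -0.926  1.3  ] [[518.2, 0.0, 331.6], [0.0, 518.2, 198.9], [0.0, 0.0, 1.0]]
funnel_mid 0.76 [321.1 314.7] 963 [ 0.384 -0.348  0.1  ]
funnel_mid 0.61 [331.7 368.8] 1151 [ 0.371 -0.488  0.1  ]
funnel_mid 0.57 [376.4 302.4] 873 [ 0.53  -0.354  0.1  ]
funnel_mid 0.56 [270.1 350. ] 1069 [ 0.242 -0.403  0.1  ]
tub 0.68 [350.6 203.3] 5779 [ 0.564 -0.026  0.1  ]
lid_press 0.93 [348.6 195.5] 4067 [0.567 0.005 0.1  ]
lid_press 0.7 [420.4 342.3] 695 [ 0.597 -0.485  0.1  ]
big_funnel 0.85 [288.  146.8] 1021 [0.439 0.254 0.1  ]
big_funnel 0.57 [349.7 204.1] 5781 [ 0.56  -0.028  0.1  ]
wrist [0.322 0.541 0.386] [[309.7, 0.0, 318.1], [0.0, 309.7, 202.5], [0.0, 0.0, 1.0]]
big_funnel 0.93 [431.4   0.9] 393 
0.75 [0.24839724 0.57349032 0.23655861] [[-0.0, -0.397, -0.918], [0.0, -0.918, 0.397], [-1.0, -0.0, 0.0]] [ 0.2495929  -0.10167786  0.10889373]
```

View pics/scene0.png

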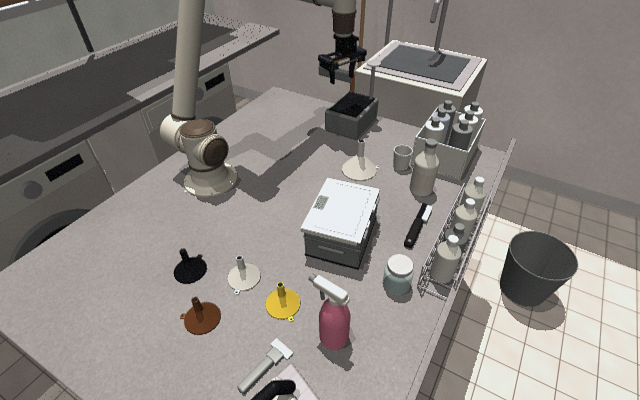

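View pics/side0.png

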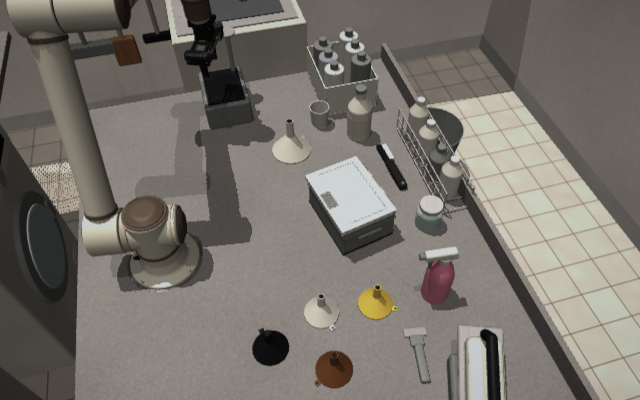

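View pics/wrist0.png

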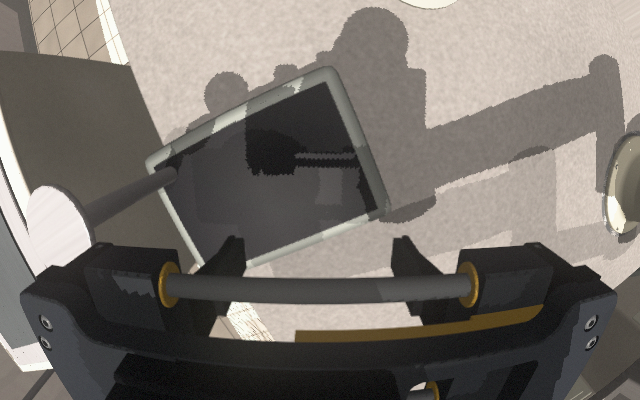

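Scene view candidates for the small funnel are black (190,267), white (242,275), yellow (283,303), brown (201,317) and the big white one (360,168). I choose the small white one at (242,275), which is (321,310) in the side view. The tub is at (340,220) with the pad at (321,202).

```bash
python3 - <<'E'
from h import *
p=imaging.capture("scene");q=imaging.capture("side")
a=cv2.resize(p["pixels"][160:320,200:400,::-1],None,fx=3,fy=3,interpolation=cv2.INTER_CUBIC);cv2.imwrite("pics/sc1.png",a)
a=cv2.resize(q["pixels"][150:340,270:410,::-1],None,fx=3,fy=3,interpolation=cv2.INTER_CUBIC);cv2.imwrite("pics/sd1.png",a)
ms=[]
for pp in(p,q):
    for d in imaging.regions_of("funnel_mid",pp):
        px=pp["pixels"][d["mask"]]
        ys,xs=np.nonzero(d["mask"])
        print(np.round(d["centre"]),px.mean(0).round(),d["p"],"bbox",xs.min(),xs.max(),ys.min(),ys.max(), 'top x',xs[ys<ys.min()+3].mean())
E
```

```text
[242. 276.] [188. 184. 172.] 0.96 bbox 229 260 256 292 top x 239.5
[199. 318.] [92. 58. 36.] 0.74 bbox 180 220 296 334 top x 194.8
[282. 304.] [199. 170.  63.] 0.7 bbox 266 299 284 320 top x 279.70588235294116
[184. 269.] [21. 21. 22.] 0.59 bbox 174 206 249 283 top x 183.0
[374. 302.] [173. 149.  63.] 0.94 bbox 358 396 284 319 top x 376.75
[269. 347.] [18. 18. 18.] 0.92 bbox 252 288 328 365 top x 265.6296296296296
[323. 313.] [167. 162. 150.] 0.76 bbox 304 338 293 329 top x 320.07142857142856
[330. 367.] [78. 48. 30.] 0.64 bbox 315 352 350 387 top x 333.5
[351. 204.] [153. 156. 156.] 0.58 bbox 305 395 156 254 top x 353.85714285714283
```

View pics/sc1.png

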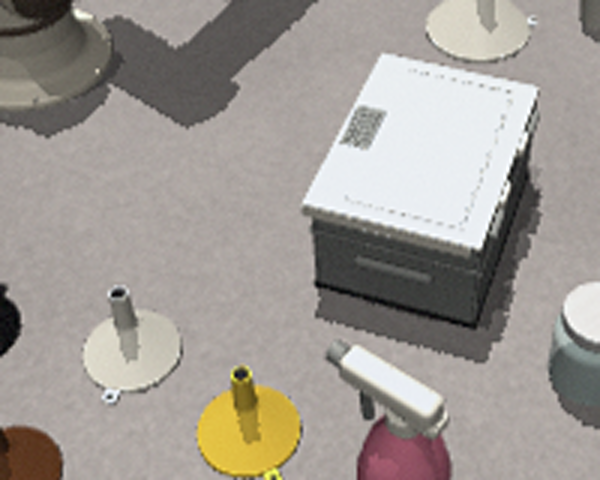

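View pics/sd1.png

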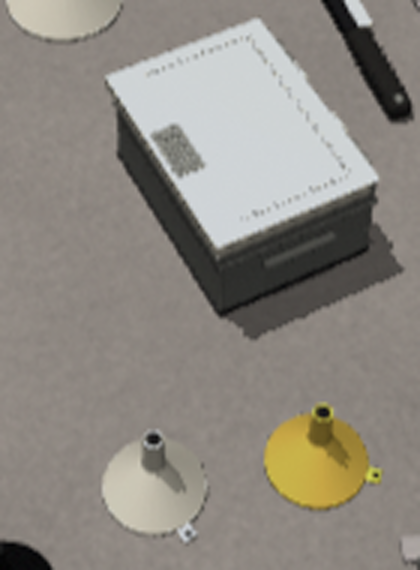

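```bash
python3 - <<'E'
from h import *
p=imaging.capture("scene");q=imaging.capture("side")
S=lambda u,v:(u/3+200-.33,v/3+160-.33)
D=lambda u,v:(u/3+270-.33,v/3+150-.33)
pts={"spout":((119,293),(153,439)),"FL":((383,54),(106,80)),"FR":((304,207),(219,245)),"RR":((477,243),(377,180)),"RL":((539,88),(257,19)),"pad":((364,128),(178,150))}
for k,(a,b) in pts.items():
    z=.092 if k=="spout" else .127
    print(k,tri([(p,S(*a)),(q,D(*b))]).round(4),onz(p,S(*a),z).round(4),onz(q,D(*b),z).round(4))
# foot ring fit: project model of funnel mouth
E
```

```text
spout [ 0.3983 -0.2927  0.0923] [ 0.3981 -0.2926  0.092 ] [ 0.3983 -0.2924  0.092 ]
FL [0.4564 0.0951 0.1249] [0.4573 0.0951 0.127 ] [0.4555 0.0913 0.127 ]
FR [ 0.5052 -0.1371  0.1258] [ 0.5065 -0.1415  0.127 ] [ 0.5056 -0.1346  0.127 ]
RR [ 0.6714 -0.1054  0.1322] [ 0.6695 -0.0992  0.127 ] [ 0.6728 -0.1035  0.127 ]
RL [0.6281 0.1318 0.1248] [0.629  0.1292 0.127 ] [0.6275 0.13   0.127 ]
pad [ 0.4999 -0.0171  0.1274] [ 0.4998 -0.0178  0.127 ] [ 0.5002 -0.0157  0.127 ]
```

apply_moves([
  [0, 0.034, -0.036],
  [0, 0.034, -0.036],
  [0, 0.034, -0.036],
  [0, 0.034, -0.036],
  [0, 0.034, -0.036],
  [0, 0.034, -0.036],
  [0, 0.034, -0.036],
  [0, 0.034, -0.036],
  [0, 0.034, -0.036],
  [0, 0.034, -0.036],
  [0, 0.034, -0.036],
  [0, 0.034, -0.036],
], twist=[0, 0, 0, 0, 0, 0, 0, 0, 0, 0, 0, 0], claw=[0, 0, 0, 0, 0, 0, 0, 0, 0, 0, 0, 0])

```text
time_s: 2.25
tcp_pos: [0.4859, 0.0249, 0.2378]
ee_rot: [[0.008, -0.385, -0.923], [0.005, -0.923, 0.385], [-1.0, -0.008, -0.006]]
wrist_force: [0.7, 0.7, 0.4]
gripper_width: 0.031
```

apply_moves([
  [0, 0, 0],
  [0, 0, 0],
  [0, 0, 0],
  [0, 0, 0],
  [0, 0, 0],
  [0, 0, 0],
  [0, 0, 0],
  [0, 0, 0],
  [0, 0, 0],
  [0, 0, 0],
  [0, 0, 0],
  [0, 0, 0],
], twist=[8.5, 8.5, 8.5, 8.5, 8.5, 8.5, 8.5, 8.5, 8.5, 8.5, 8.5, 8.5], claw=[0, 0, 0, 0, 0, 0, 0, 0, 0, 0, 0, 0])

```text
time_s: 3.45
tcp_pos: [0.4879, 0.0165, 0.2391]
ee_rot: [[0.012, -0.809, 0.588], [0.005, 0.588, 0.809], [-1.0, -0.006, 0.011]]
wrist_force: [0.7, 0.4, 0.2]
gripper_width: 0.006
```

apply_moves([
  [0, 0, 0],
  [0, 0, 0],
  [0, 0, 0],
  [0, 0, 0],
  [0, 0, 0],
  [0, 0, 0],
], twist=[8.5, 8.5, 8.5, 8.5, 8.0, 0], claw=[0, 0, 0, 0, 0, 0])

```text
time_s: 4.05
tcp_pos: [0.488, 0.0164, 0.2401]
ee_rot: [[0.014, -0.195, 0.981], [0.006, 0.981, 0.195], [-1.0, 0.003, 0.014]]
wrist_force: [0.3, -0.4, 0.1]
gripper_width: 0.005
```

```bash
python3 - <<'E'
from h import *
p=imaging.capture("wrist");save(p,"w2.png")
for k,X in dict(pad=(.4999,-.0168,.127),FL=(.4564,.0951,.127),FR=(.5052,-.1371,.127),RR=(.6714,-.1054,.127),RL=(.6281,.1318,.127)).items(): print(k,fisheye_proj(p,X).round(1))
s=r.sense();print(s["joints"],s["tcp_pos"],s["wrist_force"],np.round(s["ee_rot"],3).tolist())
E
```

```text
pad [279. 208.]
FL [410.7 185.8]
FR [157.4 189.7]
RR [186.1 328.9]
RL [393.4 336.2]
[ 2.10155857e+01  8.05734131e+00 -1.83103378e+01 -2.40121974e-02
 -6.27850287e+01 -9.96150838e+01] [0.48796901 0.016396   0.2400995 ] [ 0.37207691 -0.30853341  0.43195647] [[0.014, -0.198, 0.98], [0.006, 0.98, 0.197], [-1.0, 0.003, 0.015]]
```

View pics/w2.png

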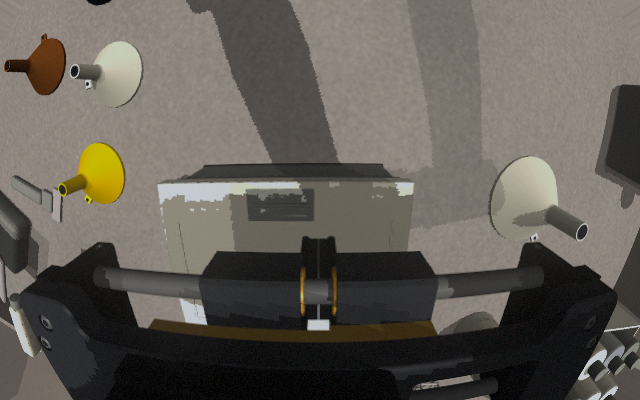

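Wrist view: the pad is at (280,205), and its predicted position was (279,208), so the tub pose holds to about 3 mm. I'll move over the pad and descend.

apply_moves([
  [0.01, -0.018, 0.006],
  [0.01, -0.017, 0.006],
  [0.025, 0, 0],
  [0.02, 0, 0],
  [0.015, 0, 0],
  [0.008, 0, 0],
  [0, 0, 0],
], twist=[0, 0, 0, 0, 0, 0, 0], claw=[0, 0, 0, 0, 0, 0, 0])

```text
time_s: 4.8
tcp_pos: [0.5106, -0.016, 0.1511]
ee_rot: [[0.019, -0.219, 0.976], [0.007, 0.976, 0.219], [-1.0, 0.002, 0.02]]
wrist_force: [-0.1, -0.8, 0.6]
gripper_width: 0.007
```

apply_moves([
  [0.004, 0, -0.003],
  [0.003, 0, 0],
  [0.002, 0, 0],
  [0.002, 0, 0],
], twist=[0, 0, 0, 0], claw=[0, 0, 0, 0])

```text
time_s: 5.2
tcp_pos: [0.5092, -0.0162, 0.1419]
ee_rot: [[0.024, -0.222, 0.975], [0.007, 0.975, 0.222], [-1.0, 0.002, 0.025]]
wrist_force: [0.3, -0.7, 0.6]
gripper_width: 0.004
```

apply_moves([
  [0.002, 0, 0],
  [0.002, 0, 0],
], twist=[0, 0], claw=[0, 0])

```text
time_s: 5.4
tcp_pos: [0.5094, -0.0161, 0.1382]
ee_rot: [[0.025, -0.222, 0.975], [0.007, 0.975, 0.222], [-1.0, 0.002, 0.026]]
wrist_force: [-0.9, -0.1, 0.6]
gripper_width: 0.006
```

apply_moves([
  [0.003, 0, 0],
  [0.002, 0, 0],
], twist=[0, 0], claw=[0, 0])

```text
time_s: 5.6
tcp_pos: [0.5095, -0.0162, 0.134]
ee_rot: [[0.025, -0.223, 0.974], [0.007, 0.975, 0.223], [-1.0, 0.001, 0.026]]
wrist_force: [-3.5, 0.8, 7.0]
gripper_width: 0.006
```

apply_moves([
  [0.002, 0, 0],
], twist=[0], claw=[0])

```text
time_s: 5.7
tcp_pos: [0.5095, -0.0162, 0.1331]
ee_rot: [[0.025, -0.224, 0.974], [0.006, 0.975, 0.224], [-1.0, 0.001, 0.026]]
wrist_force: [-5.3, 0.8, 11.7]
gripper_width: 0.008
```

```bash
python3 - <<'E'
import numpy as np
f=lambda t:np.array([-161*np.cos(t)+13*np.sin(t)+9.5,114+161*np.sin(t)+13*np.cos(t)+14])
t=np.radians(np.arange(0,100,4));P=np.array([f(a) for a in t])
for i in range(len(t)): print(i*4,P[i].round(1),(P[i]-P[i-1]).round(1) if i else'')
E
```

```text
0 [-151.5  141. ] 
4 [-150.2  152.2] [ 1.3 11.2]
8 [-148.1  163.3] [ 2.1 11.1]
12 [-145.3  174.2] [ 2.8 10.9]
16 [-141.7  184.9] [ 3.6 10.7]
20 [-137.3  195.3] [ 4.3 10.4]
24 [-132.3  205.4] [ 5.1 10.1]
28 [-126.6  215.1] [5.7 9.7]
32 [-120.1  224.3] [6.4 9.3]
36 [-113.1  233.2] [7.  8.8]
40 [-105.5  241.4] [7.6 8.3]
44 [-97.3 249.2] [8.2 7.7]
48 [-88.6 256.3] [8.7 7.2]
52 [-79.4 262.9] [9.2 6.5]
56 [-69.8 268.7] [9.6 5.9]
60 [-59.7 273.9] [10.   5.2]
64 [-49.4 278.4] [10.3  4.5]
68 [-38.8 282.1] [10.6  3.7]
72 [-27.9 285.1] [10.9  3. ]
76 [-16.8 287.4] [11.1  2.2]
80 [ -5.7 288.8] [11.2  1.4]
84 [  5.6 289.5] [11.3  0.7]
88 [ 16.9 289.4] [11.3 -0.1]
92 [ 28.1 288.4] [11.2 -0.9]
96 [ 39.3 286.8] [11.1 -1.7]
```

apply_moves([
  [-0.002, 0, 0],
  [-0.002, 0, 0],
  [-0.003, 0, 0],
], twist=[0, 0, 0], claw=[0, 0, 0])

```text
time_s: 6.0
tcp_pos: [0.5098, -0.0161, 0.1408]
ee_rot: [[0.027, -0.224, 0.974], [0.007, 0.975, 0.224], [-1.0, 0.001, 0.027]]
wrist_force: [0.1, -0.0, 0.8]
gripper_width: 0.001
```

apply_moves([
  [-0.003, 0, 0],
  [-0.003, 0, 0],
  [-0.004, 0, 0.001],
  [0, 0, 0],
], twist=[0, 0, 0, 0], claw=[0, 0, 0, 0])

```text
time_s: 6.4
tcp_pos: [0.5114, -0.0157, 0.1518]
ee_rot: [[0.028, -0.224, 0.974], [0.007, 0.975, 0.224], [-1.0, 0.001, 0.029]]
wrist_force: [0.7, -1.2, 0.0]
gripper_width: 0.008
```

```bash
python3 - <<'E'
from h import *
p=imaging.capture("scene");q=imaging.capture("side")
a=cv2.resize(p["pixels"][160:280,290:400,::-1],None,fx=4,fy=4,interpolation=cv2.INTER_CUBIC)
b=cv2.resize(q["pixels"][150:270,290:380,::-1],None,fx=4,fy=4,interpolation=cv2.INTER_CUBIC)
cv2.imwrite("pics/o1.png",np.hstack([a,b]))
s=r.sense();print(s["tcp_pos"],s["wrist_force"])
E
```

```text
[ 0.51116065 -0.01575681  0.1513508 ] [1.18829928 0.1847204  0.83357745]
```

View pics/o1.png

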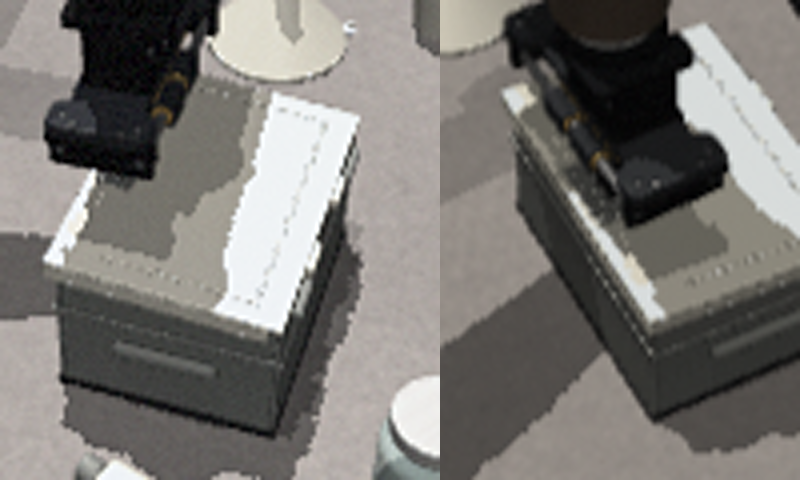

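apply_moves([
  [-0.0084, 0, 0.0016],
  [-0.0083, 0, 0.002],
  [-0.0081, 0, 0.0024],
  [-0.008, 0, 0.0029],
  [-0.0079, 0, 0.0033],
  [-0.0077, 0, 0.0037],
  [-0.0075, 0, 0.0041],
  [-0.0072, 0, 0.0045],
  [-0.007, 0, 0.0049],
], twist=[0, 0, 0, 0, 0, 0, 0, 0, 0], claw=[0, 0, 0, 0, 0, 0, 0, 0, 0])

```text
time_s: 7.4
tcp_pos: [0.5401, -0.0092, 0.2285]
ee_rot: [[0.028, -0.224, 0.974], [0.007, 0.975, 0.224], [-1.0, 0.001, 0.029]]
wrist_force: [0.1, -0.2, -0.4]
gripper_width: -0.0
```

```bash
cat >> h.py <<'E'
H=np.array([.6576,.0164]);e=np.array([.979,.204])
def rz():
    s=r.sense();P=s["tcp_pos"];q=(P[:2]-H)@e*1000;z=P[2]*1000
    n=np.array([-e[1],e[0]]);t=(P[:2]-H)@n*1000
    # theta of lid from corner contact
    cx,cz=q-9.5,z-14-114
    th=np.degrees(np.arctan2(cz,-cx)-np.arctan2(13,np.sqrt(cx*cx+cz*cz-169)))
    print("r %.1f z %.1f lat %.1f theta %.1f s %.1f"%(q,z,t,th,np.sqrt(cx*cx+cz*cz-169)),"F",np.round(s["wrist_force"],1),"t",s["time_s"],"zdir",np.round(s["ee_rot"],3)[:,2])
def views(name,c1,c2,k=3):
    p=imaging.capture("scene");q=imaging.capture("side")
    a=[cv2.resize(x["pixels"][c[1]:c[3],c[0]:c[2],::-1],None,fx=k,fy=k,interpolation=cv2.INTER_CUBIC) for x,c in((p,c1),(q,c2))]
    h=max(i.shape[0] for i in a);a=[cv2.copyMakeBorder(i,0,h-i.shape[0],0,0,0) for i in a]
    cv2.imwrite("pics/"+name,np.hstack(a))
E
python3 - <<'E'
from h import *
rz();views("o2.png",(280,120,400,280),(280,100,400,270))
E
```

```text
r -120.2 z 228.5 lat -1.1 theta 33.2 s 163.6 F [ 0.1 -0.2 -0.4] t 7.4 zdir [0.974 0.224 0.029]
```

View pics/o2.png

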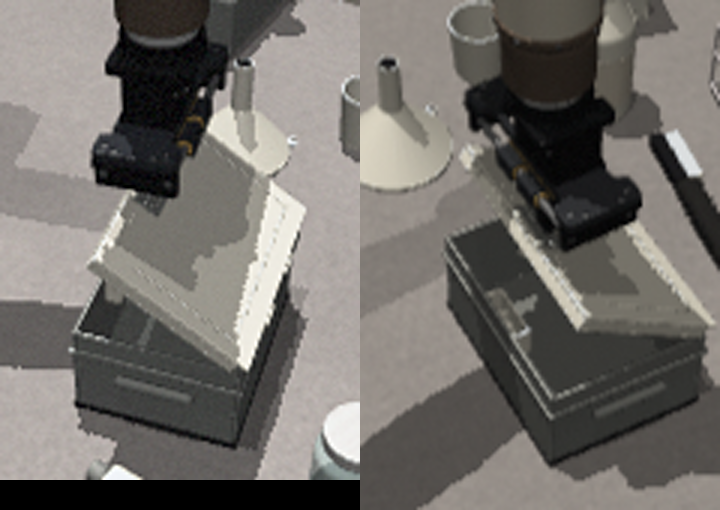

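apply_moves([
  [-0.006, 0, 0.0052],
  [-0.0058, 0, 0.0056],
  [-0.0055, 0, 0.006],
  [-0.0052, 0, 0.0062],
  [-0.0049, 0, 0.0064],
  [-0.0045, 0, 0.0067],
  [-0.0042, 0, 0.0069],
  [-0.0038, 0, 0.0071],
  [-0.0035, 0, 0.0072],
], twist=[0, 0, 0, 0, 0, 0, 0, 0, 0], claw=[0, 0, 0, 0, 0, 0, 0, 0, 0])

```text
time_s: 8.4
tcp_pos: [0.5992, 0.0041, 0.2764]
ee_rot: [[0.027, -0.224, 0.974], [0.006, 0.975, 0.224], [-1.0, 0.0, 0.028]]
wrist_force: [0.9, -1.3, 0.1]
gripper_width: 0.006
```

```bash
python3 - <<'E'
from h import *
rz()
E
```

```text
r -59.7 z 276.4 lat -0.1 theta 60.4 s 163.2 F [ 0.9 -1.3  0.1] t 8.4 zdir [0.974 0.224 0.028]
```

apply_moves([
  [-0.003, 0, 0.0076],
  [-0.0026, 0, 0.0077],
  [-0.0022, 0, 0.0078],
  [-0.0018, 0, 0.0079],
  [-0.0015, 0, 0.008],
  [-0.0011, 0, 0.008],
  [-0.0007, 0, 0.008],
  [-0.0003, 0, 0.008],
], twist=[0, 0, 0, 0, 0, 0, 0, 0], claw=[0, 0, 0, 0, 0, 0, 0, 0])

```text
time_s: 9.2
tcp_pos: [0.6658, 0.0195, 0.2919]
ee_rot: [[0.027, -0.224, 0.974], [0.006, 0.975, 0.224], [-1.0, 0.0, 0.027]]
wrist_force: [1.1, 0.4, -0.7]
gripper_width: 0.008
```

```bash
python3 - <<'E'
from h import *
rz();views("o3.png",(280,90,400,280),(280,90,400,270))
E
```

```text
r 8.7 z 291.9 lat 1.3 theta 85.2 s 163.4 F [ 1.1  0.4 -0.7] t 9.2 zdir [0.974 0.224 0.027]
```

View pics/o3.png

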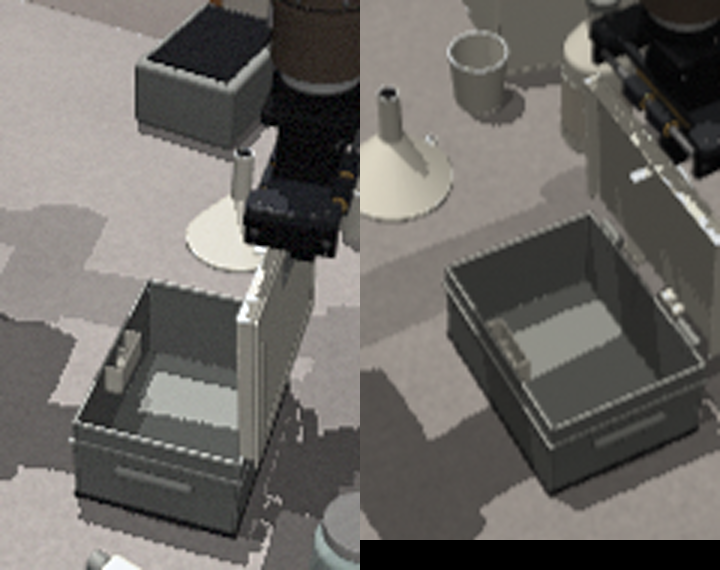

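apply_moves([
  [0, 0, 0.006],
  [0, 0, 0.005],
  [0, 0, 0.004],
  [0, 0, 0.003],
  [0, 0, 0.003],
  [0, 0, 0.003],
  [0, 0, 0.003],
  [0, 0, 0.004],
], twist=[0, 0, 0, 0, 0, 0, 0, 0], claw=[0, 0, 0, 0, 0, 0, 0, 0])

```text
time_s: 10.1
tcp_pos: [0.6969, 0.027, 0.292]
ee_rot: [[0.023, -0.224, 0.974], [0.006, 0.975, 0.224], [-1.0, 0.001, 0.024]]
wrist_force: [0.9, 0.1, 0.0]
gripper_width: 0.006
```

```bash
python3 - <<'E'
from h import *
rz();views("o4.png",(280,90,400,280),(280,90,400,270))
E
```

```text
r 40.7 z 292.0 lat 2.4 theta 96.3 s 166.4 F [0.9 0.1 0. ] t 10.1 zdir [0.974 0.224 0.024]
```

View pics/o4.png

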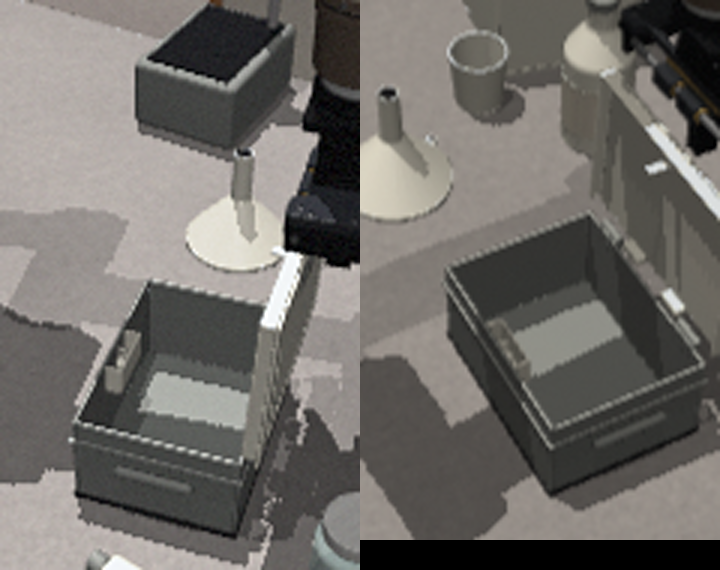

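apply_moves([
  [0, 0, 0.006],
  [-0.04, 0, 0.003],
  [-0.045, 0, 0],
  [0, -0.024, -0.036],
  [0, -0.024, -0.036],
  [0, -0.024, -0.036],
  [0, -0.024, -0.036],
  [0, -0.024, -0.036],
  [0, -0.024, -0.036],
  [0, -0.024, -0.036],
  [0, -0.024, -0.036],
  [0, -0.024, -0.036],
], twist=[0, 0, 0, 0, 0, 0, 0, 0, 0, 0, 0, 0], claw=[0, 0, 0, 0, 0, 0.3, 0.6, 0.6, 0.6, 0.6, 0.6, 0.6])

```text
time_s: 11.4
tcp_pos: [0.4348, -0.2602, 0.3717]
ee_rot: [[0.026, -0.233, 0.972], [0.004, 0.973, 0.233], [-1.0, -0.002, 0.026]]
wrist_force: [1.0, -1.2, 0.4]
gripper_width: 0.546
```

```bash
python3 - <<'E'
from h import *
s=r.sense();print(s["tcp_pos"],np.round(s["ee_rot"],3).tolist(),s["gripper_width"],s["joints"])
p=imaging.capture("wrist");save(p,"w3.png");views("o5.png",(280,90,400,280),(280,90,400,270))
q=imaging.capture("scene");save(q,"s5.png")
print(fisheye_proj(p,(.3983,-.2927,.092)))
E
```

```text
[ 0.43475848 -0.26015037  0.37171672] [[0.026, -0.233, 0.972], [0.004, 0.973, 0.233], [-1.0, -0.002, 0.026]] 0.5457278778518388 [-12.859976     5.77836182  -1.98069449  -0.58155631 -80.83827297
 -63.59385417]
[301.65797057 133.4142306 ]
```

View pics/w3.png

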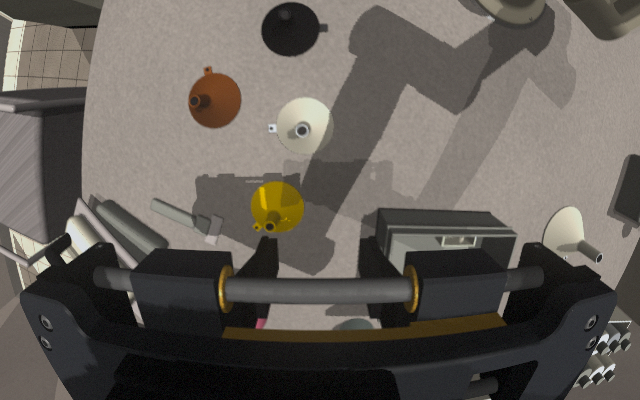

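View pics/o5.png

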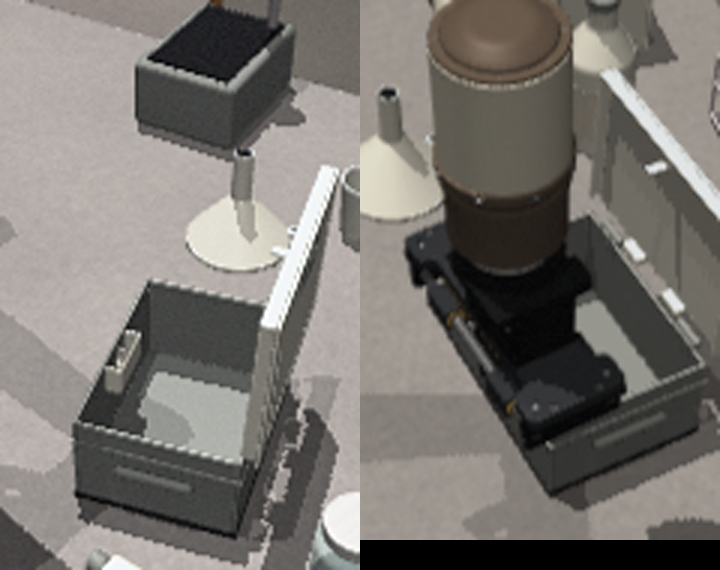

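apply_moves([
  [0, -0.011, -0.025],
  [0, -0.011, -0.025],
  [0.04, 0, 0],
  [0.045, 0, 0],
  [0.045, 0, 0],
  [0.045, 0, 0],
  [0.03, 0, 0],
  [0.015, 0, 0],
  [0, 0, 0],
], twist=[0, 0, 0, 0, 0, 0, 0, 0, 0], claw=[0.6, 0.6, 0.6, 0.6, 0.6, 0.6, 0.6, 0.6, 0.6])

```text
time_s: 12.5
tcp_pos: [0.4091, -0.2883, 0.1445]
ee_rot: [[0.034, -0.244, 0.969], [0.002, 0.97, 0.245], [-0.999, -0.006, 0.033]]
wrist_force: [-0.5, 0.2, 0.1]
gripper_width: 0.601
```

```bash
python3 - <<'E'
from h import *
s=r.sense();P=s["tcp_pos"];R=np.array(s["ee_rot"]);print(P,R.round(3).tolist(),s["gripper_width"])
g=np.array([.3985,-.2925,.072]);print("delta tool",(R.T@(g-P)).round(4))
p=imaging.capture("wrist");save(p,"w4.png");print(fisheye_proj(p,(.3983,-.2927,.092)))
E
```

```text
[ 0.40906334 -0.28826039  0.14452765] [[0.034, -0.244, 0.969], [0.002, 0.97, 0.245], [-0.999, -0.006, 0.033]] 0.6010880929787021
delta tool [ 0.0721 -0.0011 -0.0137]
[316.42582389 212.0702016 ]
```

View pics/w4.png

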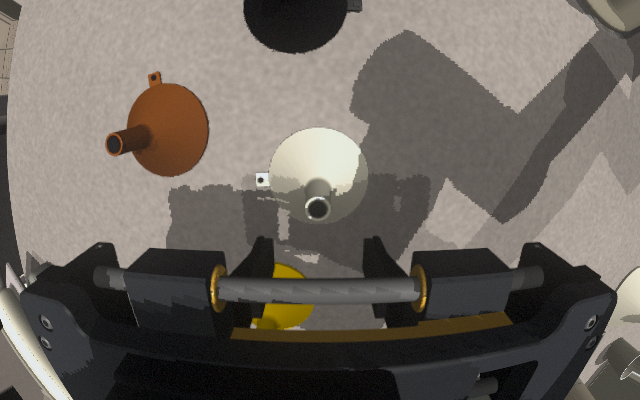

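apply_moves([
  [0.005, -0.001, -0.015],
  [0.025, 0, 0],
  [0.02, 0, 0],
  [0.015, 0, 0],
  [0.006, 0, 0],
  [0, 0, 0],
], twist=[0, 0, 0, 0, 0, 0], claw=[0.6, 0.6, 0.6, 0.6, 0.6, 0.6])

```text
time_s: 13.15
tcp_pos: [0.4017, -0.2954, 0.0791]
ee_rot: [[0.051, -0.248, 0.967], [-0.005, 0.969, 0.249], [-0.999, -0.017, 0.048]]
wrist_force: [-0.1, 0.5, 0.4]
gripper_width: 0.599
```

```bash
python3 - <<'E'
from h import *
s=r.sense();P=s["tcp_pos"];R=np.array(s["ee_rot"]);print(P,R.round(3).tolist(),s["gripper_width"],s["wrist_force"])
g=np.array([.3985,-.2925,.072]);print("delta tool",(R.T@(g-P)).round(4))
views("g1.png",(180,200,330,350),(270,240,390,390),3)
E
```

```text
[ 0.40166841 -0.29537743  0.07908381] [[0.051, -0.248, 0.967], [-0.005, 0.969, 0.249], [-0.999, -0.017, 0.048]] 0.5993000495371099 [-0.07469057  0.453045    0.41953736]
delta tool [ 0.0069  0.0037 -0.0027]
```

View pics/g1.png

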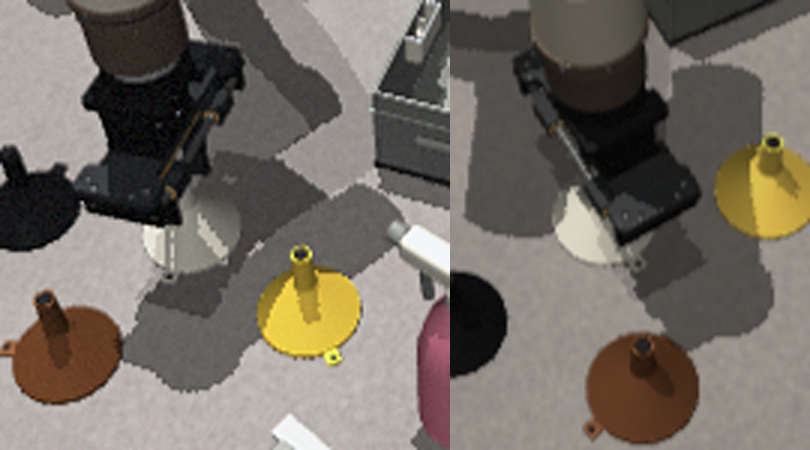

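apply_moves([
  [0.003, 0.003, -0.003],
  [0.003, 0, 0],
  [0, 0, 0],
  [0, 0, 0],
  [0, 0, 0],
  [0, 0, 0],
  [0, 0, 0],
], twist=[0, 0, 0, 0, 0, 0, 0], claw=[0.6, 0.6, 0.4, 0.25, 0.1, 0, 0])

```text
time_s: 13.95
tcp_pos: [0.4002, -0.2939, 0.0761]
ee_rot: [[0.058, -0.249, 0.967], [-0.008, 0.968, 0.25], [-0.998, -0.022, 0.054]]
wrist_force: [-0.7, -0.5, 0.2]
gripper_width: 0.232
```

```bash
python3 - <<'E'
from h import *
s=r.sense();P=s["tcp_pos"];R=np.array(s["ee_rot"]);print(P,R.round(3).tolist(),s["gripper_width"],s["wrist_force"])
p=imaging.capture("wrist");save(p,"w5.png")
E
```

```text
[ 0.40021671 -0.29385259  0.0760545 ] [[0.058, -0.249, 0.967], [-0.008, 0.968, 0.25], [-0.998, -0.022, 0.054]] 0.2319026870554486 [-0.69941965 -0.48127708  0.16290827]
```

View pics/w5.png

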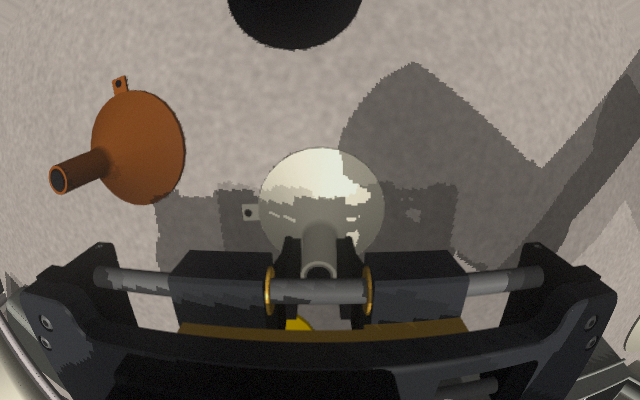

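apply_moves([
  [-0.01, 0, 0],
  [-0.03, 0, 0],
  [-0.04, 0, 0],
  [-0.04, 0, 0],
  [-0.04, 0, 0],
  [-0.03, 0, 0],
], twist=[0, 0, 0, 0, 0, 0], claw=[0, 0, 0, 0, 0, 0])

```text
time_s: 14.6
tcp_pos: [0.3857, -0.2914, 0.2706]
ee_rot: [[0.046, -0.248, 0.968], [-0.003, 0.969, 0.249], [-0.999, -0.015, 0.044]]
wrist_force: [0.6, 0.7, -0.5]
gripper_width: 0.209
```

```bash
python3 - <<'E'
from h import *
s=r.sense();P=s["tcp_pos"];R=np.array(s["ee_rot"]);print(P,R.round(3).tolist(),s["gripper_width"],s["wrist_force"])
g=np.array([.5626,-.0034,P[2]]);print("delta tool",(R.T@(g-P)).round(4))
views("g2.png",(180,150,330,350),(250,200,390,390),3)
E
```

```text
[ 0.38567244 -0.29137427  0.27058454] [[0.046, -0.248, 0.968], [-0.003, 0.969, 0.249], [-0.999, -0.015, 0.044]] 0.20891802591427558 [ 0.56458878  0.72436625 -0.45802044]
delta tool [0.0072 0.235  0.2428]
```

View pics/g2.png

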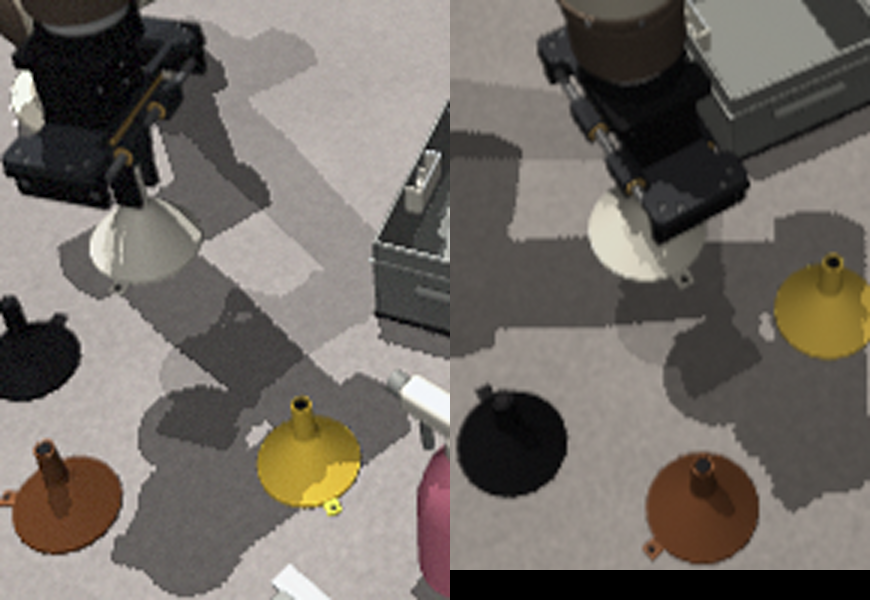

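apply_moves([
  [0, 0.02, 0.02],
  [0, 0.03, 0.031],
  [0, 0.03, 0.031],
  [0, 0.03, 0.031],
  [0, 0.03, 0.031],
  [0, 0.03, 0.031],
  [0, 0.03, 0.031],
  [0, 0.02, 0.02],
  [0, 0.01, 0.01],
  [0, 0, 0],
], twist=[0, 0, 0, 0, 0, 0, 0, 0, 0, 0], claw=[0, 0, 0, 0, 0, 0, 0, 0, 0, 0])

```text
time_s: 15.7
tcp_pos: [0.5608, -0.0003, 0.2795]
ee_rot: [[0.05, -0.244, 0.969], [-0.007, 0.97, 0.244], [-0.999, -0.019, 0.046]]
wrist_force: [-0.2, 0.5, -0.6]
gripper_width: 0.207
```

```bash
python3 - <<'E'
from h import *
s=r.sense();P=s["tcp_pos"];R=np.array(s["ee_rot"]);print(P,R.round(3).tolist(),s["gripper_width"],s["wrist_force"])
g=np.array([.5626,-.0034,P[2]]);print("delta tool",(R.T@(g-P)).round(4))
views("g3.png",(250,80,400,280),(270,70,410,270),3)
E
```

```text
[ 5.60805702e-01 -3.18228928e-04  2.79466295e-01] [[0.05, -0.244, 0.969], [-0.007, 0.97, 0.244], [-0.999, -0.019, 0.046]] 0.20713486875884995 [-0.19380848  0.50657404 -0.62129858]
delta tool [ 0.0001 -0.0034  0.001 ]
```

View pics/g3.png

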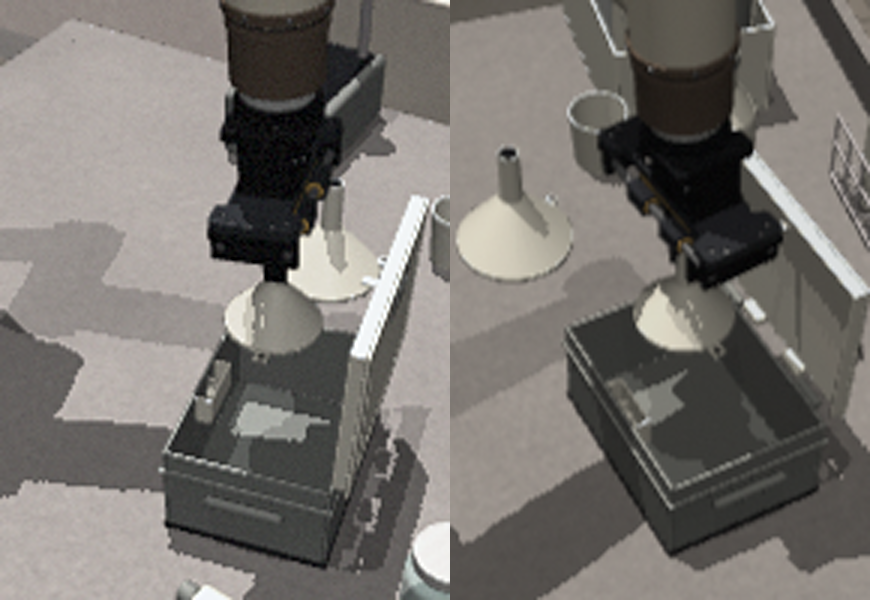

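apply_moves([
  [0.015, -0.002, 0],
  [0.025, -0.001, -0.0015],
  [0.025, 0, -0.0015],
  [0.025, 0, -0.0015],
  [0.025, 0, -0.0015],
  [0.02, 0, -0.001],
  [0.01, 0, 0],
], twist=[0, 0, 0, 0, 0, 0, 0], claw=[0, 0, 0, 0, 0, 0, 0])

```text
time_s: 16.5
tcp_pos: [0.5574, -0.0176, 0.1345]
ee_rot: [[0.055, -0.23, 0.972], [-0.007, 0.973, 0.231], [-0.998, -0.02, 0.052]]
wrist_force: [-0.0, -0.9, -0.8]
gripper_width: 0.21
```

```bash
python3 - <<'E'
from h import *
s=r.sense();P=s["tcp_pos"];R=np.array(s["ee_rot"]);print(P,R.round(3).tolist(),s["gripper_width"],s["wrist_force"])
g=np.array([.5626,-.0034,.08]);print("delta tool",(R.T@(g-P)).round(4))
views("g4.png",(250,80,400,280),(270,70,410,270),3)
E
```

```text
[ 0.55744743 -0.01764353  0.13454409] [[0.055, -0.23, 0.972], [-0.007, 0.973, 0.231], [-0.998, -0.02, 0.052]] 0.21013438216881716 [-0.04390409 -0.935692   -0.82550385]
delta tool [0.0546 0.0137 0.0054]
```

View pics/g4.png

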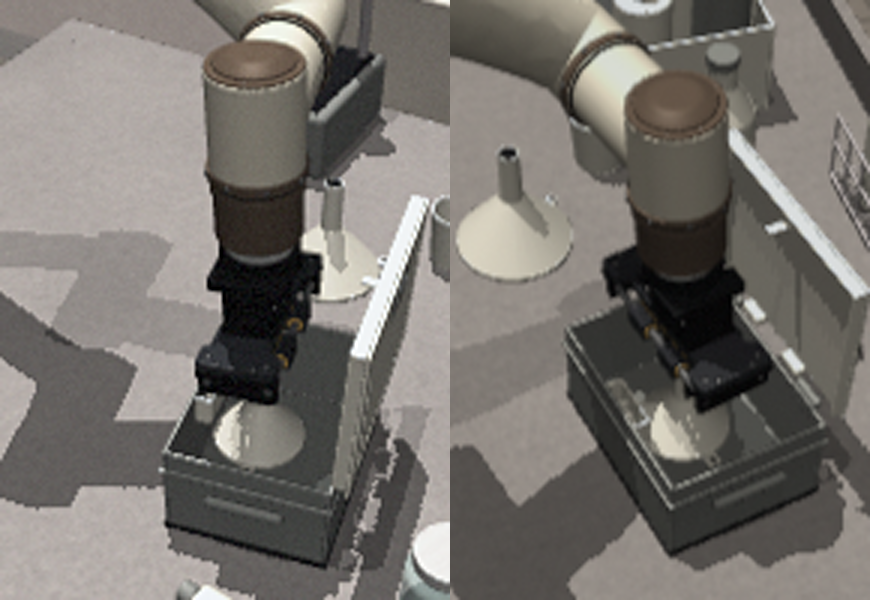

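apply_moves([
  [0.01, 0.005, 0.003],
  [0.012, 0.005, 0.001],
  [0.01, 0.002, 0],
  [0.008, 0, 0],
  [0.005, 0, 0],
], twist=[0, 0, 0, 0, 0], claw=[0, 0, 0, 0, 0])

```text
time_s: 17.1
tcp_pos: [0.5645, -0.0038, 0.0906]
ee_rot: [[0.063, -0.23, 0.971], [-0.006, 0.973, 0.231], [-0.998, -0.02, 0.06]]
wrist_force: [0.3, 0.7, -0.2]
gripper_width: 0.208
```

apply_moves([
  [0.004, 0, 0],
  [0.003, 0, 0],
], twist=[0, 0], claw=[0, 0])

```text
time_s: 17.3
tcp_pos: [0.5649, -0.0037, 0.0826]
ee_rot: [[0.063, -0.231, 0.971], [-0.006, 0.973, 0.232], [-0.998, -0.02, 0.06]]
wrist_force: [-0.0, 0.2, -0.8]
gripper_width: 0.212
```

apply_moves([
  [0.002, 0, 0],
], twist=[0], claw=[0])

```text
time_s: 17.4
tcp_pos: [0.5651, -0.0038, 0.0803]
ee_rot: [[0.063, -0.231, 0.971], [-0.006, 0.973, 0.232], [-0.998, -0.02, 0.06]]
wrist_force: [-1.1, -0.6, 2.8]
gripper_width: 0.213
```

apply_moves([
  [0.0015, 0, 0],
], twist=[0], claw=[0])

```text
time_s: 17.5
tcp_pos: [0.5657, -0.004, 0.08]
ee_rot: [[0.064, -0.231, 0.971], [-0.007, 0.973, 0.232], [-0.998, -0.021, 0.06]]
wrist_force: [-5.5, 0.1, 13.6]
gripper_width: 0.207
```

apply_moves([
  [-0.0005, 0, 0],
  [0, 0, 0],
  [0, 0, 0],
  [0, 0, 0],
], twist=[0, 0, 0, 0], claw=[0.22, 0.35, 0.5, 0.5])

```text
time_s: 17.9
tcp_pos: [0.5665, -0.0039, 0.0816]
ee_rot: [[0.066, -0.231, 0.971], [-0.006, 0.973, 0.232], [-0.998, -0.021, 0.063]]
wrist_force: [-0.8, 0.3, -0.1]
gripper_width: 0.412
```

```bash
python3 - <<'E'
from h import *
s=r.sense();print(s["tcp_pos"],s["gripper_width"],s["wrist_force"])
p=imaging.capture("wrist");save(p,"w6.png")
E
```

```text
[ 0.56646085 -0.00391237  0.08157449] 0.4119525926031098 [-0.80142094  0.27547432 -0.1473232 ]
```

View pics/w6.png

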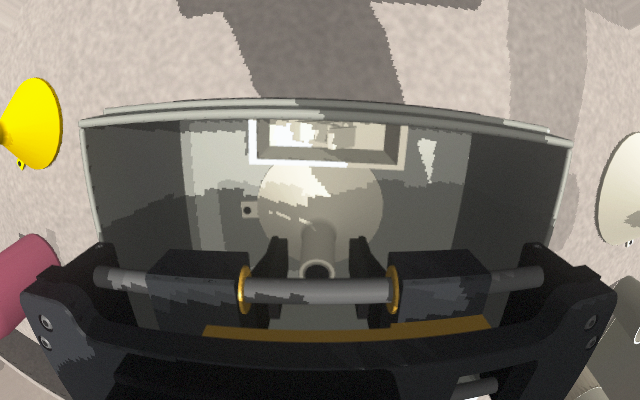

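apply_moves([
  [-0.01, 0, 0],
  [-0.02, 0, 0.001],
  [-0.025, 0, 0.001],
  [-0.035, 0, 0],
  [-0.04, 0, 0],
  [-0.04, 0, 0],
  [-0.04, 0, 0],
  [-0.035, 0, 0],
  [-0.025, 0, 0],
  [-0.01, 0, 0],
], twist=[0, 0, 0, 0, 0, 0, 0, 0, 0, 0], claw=[0.5, 0.5, 0.5, 0.5, 0.4, 0.3, 0.2, 0.1, 0, 0])

```text
time_s: 18.95
tcp_pos: [0.5469, -0.0027, 0.3768]
ee_rot: [[0.065, -0.231, 0.971], [-0.007, 0.973, 0.232], [-0.998, -0.022, 0.062]]
wrist_force: [-0.5, 0.1, -0.5]
gripper_width: 0.049
```

```bash
python3 - <<'E'
from h import *
rz();s=r.sense();print(s["tcp_pos"],np.round(s["ee_rot"],3).tolist(),s["gripper_width"])
views("g5.png",(250,80,400,280),(270,70,410,270),3)
p=imaging.capture("wrist");save(p,"w7.png")
E
```

```text
r -112.3 z 376.8 lat 3.9 theta 61.2 s 276.7 F [-0.5  0.1 -0.5] t 18.95 zdir [0.971 0.232 0.062]
[ 0.54687664 -0.00266158  0.37676524] [[0.065, -0.231, 0.971], [-0.007, 0.973, 0.232], [-0.998, -0.022, 0.062]] 0.04885928155777921
```

View pics/g5.png

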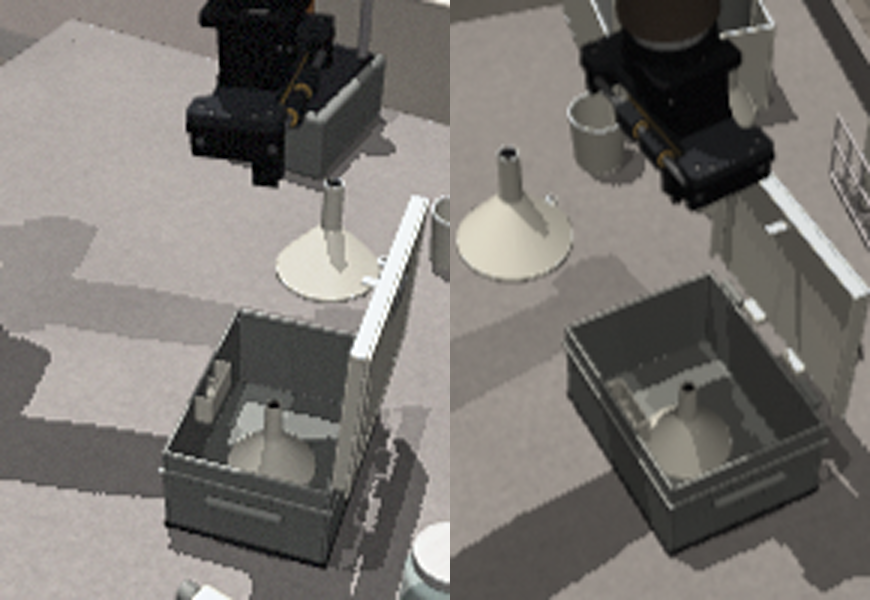

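View pics/w7.png

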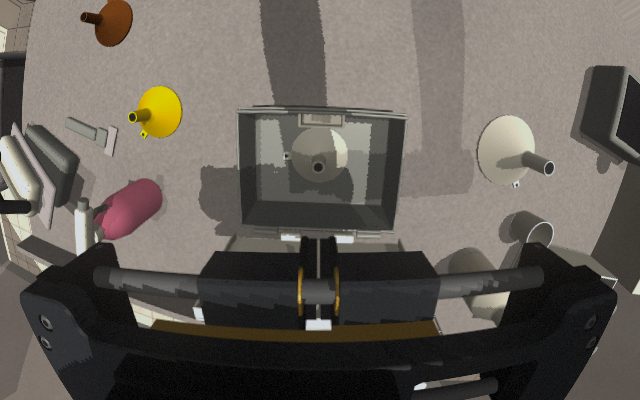

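apply_moves([
  [0, 0, 0.03],
  [0, 0, 0.04],
  [0, 0, 0.04],
  [0, 0, 0.035],
  [0, 0, 0.015],
  [0.01, 0, 0],
  [0.02, 0, 0],
], twist=[0, 0, 0, 0, 0, 0, 0], claw=[0, 0, 0, 0, 0, 0, 0])

```text
time_s: 19.8
tcp_pos: [0.7041, 0.0356, 0.332]
ee_rot: [[0.032, -0.231, 0.972], [-0.01, 0.973, 0.231], [-0.999, -0.017, 0.029]]
wrist_force: [-0.3, 1.0, 1.0]
gripper_width: 0.005
```

```bash
python3 - <<'E'
from h import *
rz();s=r.sense();print(s["tcp_pos"],np.round(s["ee_rot"],3).tolist(),s["gripper_width"])
E
```

```text
r 49.4 z 332.0 lat 9.3 theta 97.5 s 207.4 F [-0.3  1.   1. ] t 19.8 zdir [0.972 0.231 0.029]
[0.70409236 0.03561065 0.33196118] [[0.032, -0.231, 0.972], [-0.01, 0.973, 0.231], [-0.999, -0.017, 0.029]] 0.0047505947246478724
```

apply_moves([
  [0.015, -0.005, 0],
  [0.015, -0.003, 0],
  [0.01, 0, 0],
  [0, 0, 0],
], twist=[0, 0, 0, 0], claw=[0, 0, 0, 0])

```text
time_s: 20.2
tcp_pos: [0.6999, 0.0265, 0.2763]
ee_rot: [[0.008, -0.231, 0.973], [-0.012, 0.973, 0.231], [-1.0, -0.014, 0.005]]
wrist_force: [0.1, -0.0, -0.8]
gripper_width: 0.004
```

```bash
python3 - <<'E'
from h import *
rz();views("c1.png",(280,80,400,280),(290,70,420,270),3)
E
```

```text
r 43.5 z 276.3 lat 1.3 theta 98.0 s 151.6 F [ 0.1 -0.  -0.8] t 20.2 zdir [0.973 0.231 0.005]
```

View pics/c1.png

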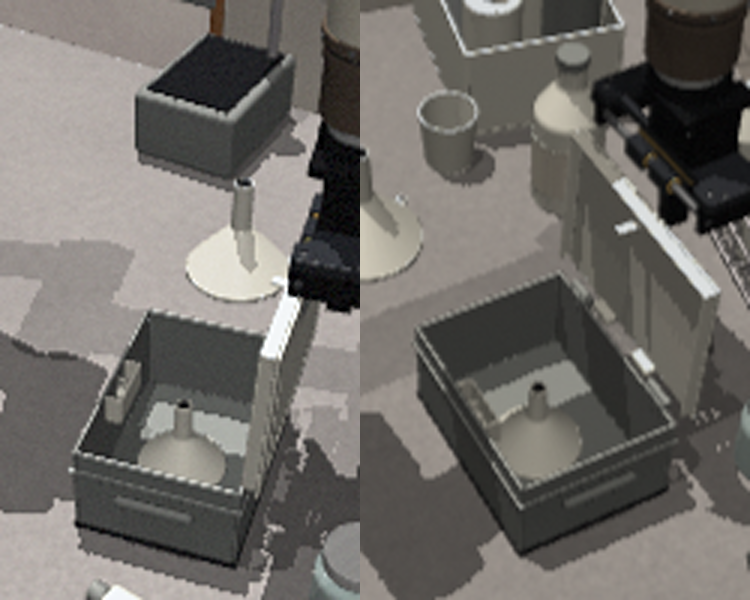

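apply_moves([
  [-0.009, 0, -0.003],
  [0, 0, -0.005],
  [0, 0, -0.005],
  [0, 0, -0.005],
  [0, 0, -0.005],
  [0, 0, -0.005],
], twist=[0, 0, 0, 0, 0, 0], claw=[0, 0, 0, 0, 0, 0])

```text
time_s: 20.9
tcp_pos: [0.673, 0.0207, 0.2932]
ee_rot: [[0.023, -0.232, 0.973], [-0.01, 0.973, 0.232], [-1.0, -0.015, 0.02]]
wrist_force: [1.2, 1.1, -0.4]
gripper_width: 0.004
```

```bash
python3 - <<'E'
from h import *
rz();views("c2.png",(280,80,400,280),(290,70,420,270),3)
E
```

```text
r 16.0 z 293.2 lat 1.1 theta 87.7 s 164.8 F [ 1.2  1.1 -0.4] t 20.9 zdir [0.973 0.232 0.02 ]
```

View pics/c2.png

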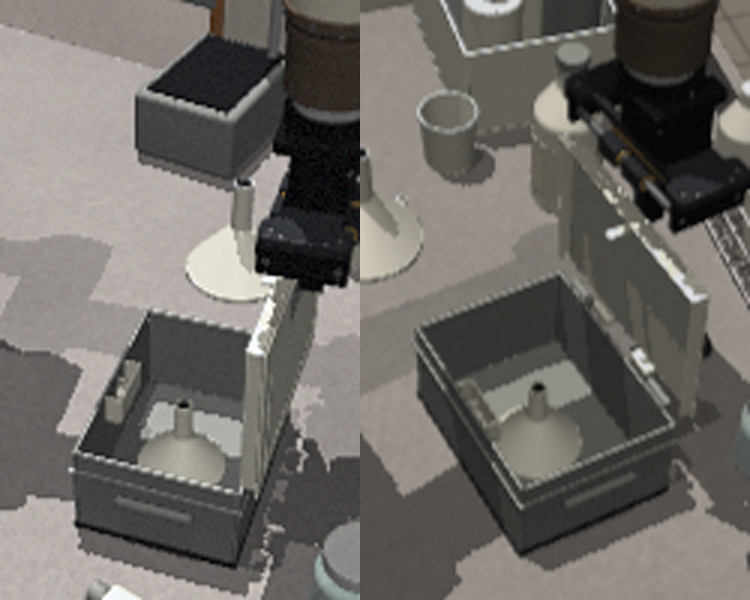

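apply_moves([
  [0.0006, 0, -0.0084],
  [0.001, 0, -0.0084],
  [0.0014, 0, -0.0083],
  [0.0018, 0, -0.0082],
  [0.0024, 0, -0.0081],
  [0.0028, 0, -0.008],
  [0.0032, 0, -0.0078],
  [0.0036, 0, -0.0077],
  [0.004, 0, -0.0075],
], twist=[0, 0, 0, 0, 0, 0, 0, 0, 0], claw=[0, 0, 0, 0, 0, 0, 0, 0, 0])

```text
time_s: 21.9
tcp_pos: [0.5974, 0.002, 0.2701]
ee_rot: [[0.024, -0.232, 0.972], [-0.01, 0.973, 0.232], [-1.0, -0.015, 0.021]]
wrist_force: [0.6, 0.6, 0.7]
gripper_width: 0.006
```

```bash
python3 - <<'E'
from h import *
rz()
E
```

```text
r -61.9 z 270.1 lat -1.8 theta 58.6 s 158.5 F [0.6 0.6 0.7] t 21.9 zdir [0.972 0.232 0.021]
```

apply_moves([
  [0.004, 0, -0.0074],
  [0.0044, 0, -0.0071],
  [0.0048, 0, -0.0068],
  [0.0052, 0, -0.0065],
  [0.0055, 0, -0.0063],
  [0.0058, 0, -0.006],
  [0.0061, 0, -0.0056],
  [0.0064, 0, -0.0053],
  [0.0066, 0, -0.005],
], twist=[0, 0, 0, 0, 0, 0, 0, 0, 0], claw=[0, 0, 0, 0, 0, 0, 0, 0, 0])

```text
time_s: 22.8
tcp_pos: [0.5386, -0.0127, 0.2154]
ee_rot: [[0.023, -0.232, 0.973], [-0.01, 0.973, 0.232], [-1.0, -0.015, 0.02]]
wrist_force: [0.4, 0.8, 0.6]
gripper_width: 0.006
```

```bash
python3 - <<'E'
from h import *
rz();views("c3.png",(280,80,400,280),(290,70,420,270),3)
E
```

```text
r -122.4 z 215.4 lat -4.2 theta 28.8 s 157.7 F [0.4 0.8 0.6] t 22.8 zdir [0.973 0.232 0.02 ]
```

View pics/c3.png

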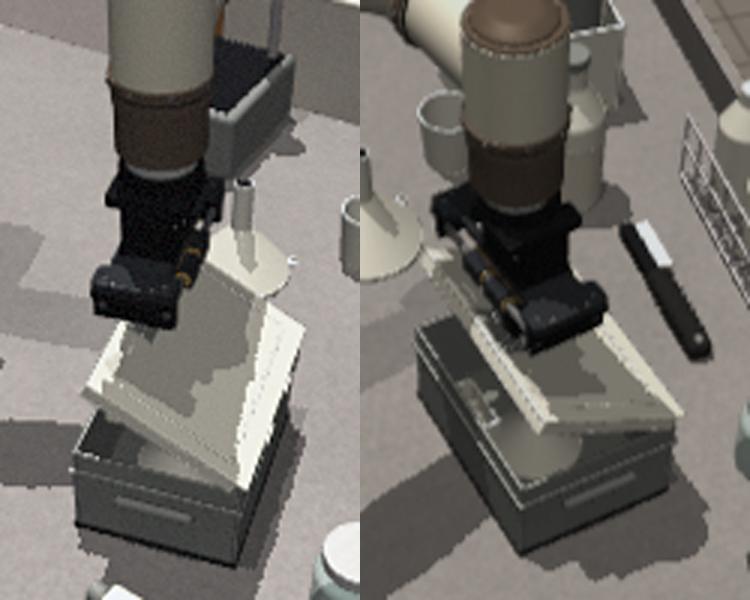

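apply_moves([
  [0.0072, 0.001, -0.0046],
  [0.0074, 0.001, -0.0042],
  [0.0075, 0.001, -0.0038],
  [0.0076, 0.001, -0.0034],
  [0.0077, 0, -0.003],
  [0.0078, 0, -0.0025],
  [0.0078, 0, -0.0021],
  [0.006, 0, -0.0015],
], twist=[0, 0, 0, 0, 0, 0, 0, 0], claw=[0, 0, 0, 0, 0, 0, 0, 0])

```text
time_s: 23.7
tcp_pos: [0.5129, -0.0157, 0.1511]
ee_rot: [[0.023, -0.232, 0.972], [-0.011, 0.973, 0.232], [-1.0, -0.016, 0.02]]
wrist_force: [0.5, 0.6, 1.5]
gripper_width: 0.004
```

```bash
python3 - <<'E'
from h import *
rz()
E
```

```text
r -148.2 z 151.1 lat -1.9 theta 3.6 s 158.9 F [0.5 0.6 1.5] t 23.7 zdir [0.972 0.232 0.02 ]
```

apply_moves([
  [0.004, 0, -0.002],
  [0.004, 0, -0.001],
  [0.003, 0, 0],
  [0.003, 0, 0],
], twist=[0, 0, 0, 0], claw=[0, 0, 0, 0])

```text
time_s: 24.1
tcp_pos: [0.5098, -0.0166, 0.1355]
ee_rot: [[0.022, -0.232, 0.973], [-0.011, 0.973, 0.232], [-1.0, -0.016, 0.019]]
wrist_force: [-1.7, 0.4, 1.2]
gripper_width: 0.006
```

apply_moves([
  [0.002, 0, 0],
], twist=[0], claw=[0])

```text
time_s: 24.2
tcp_pos: [0.5098, -0.0166, 0.1338]
ee_rot: [[0.022, -0.232, 0.972], [-0.011, 0.973, 0.232], [-1.0, -0.016, 0.018]]
wrist_force: [-4.6, 2.8, 11.1]
gripper_width: 0.004
```

apply_moves([
  [-0.002, 0, 0],
  [-0.002, 0, 0],
  [-0.003, 0, 0],
  [-0.004, 0, 0],
  [-0.005, 0, 0],
  [-0.004, 0, 0],
], twist=[0, 0, 0, 0, 0, 0], claw=[0, 0, 0, 0, 0, 0])

```text
time_s: 24.8
tcp_pos: [0.5088, -0.0166, 0.1545]
ee_rot: [[0.02, -0.232, 0.973], [-0.011, 0.973, 0.232], [-1.0, -0.016, 0.017]]
wrist_force: [0.7, 1.6, 0.4]
gripper_width: 0.004
```

```bash
python3 - <<'E'
from h import *
rz();views("c4.png",(290,160,390,280),(290,150,390,270),4)
E
```

```text
r -152.4 z 154.5 lat -2.0 theta 4.7 s 163.5 F [0.7 1.6 0.4] t 24.8 zdir [0.973 0.232 0.017]
```

View pics/c4.png

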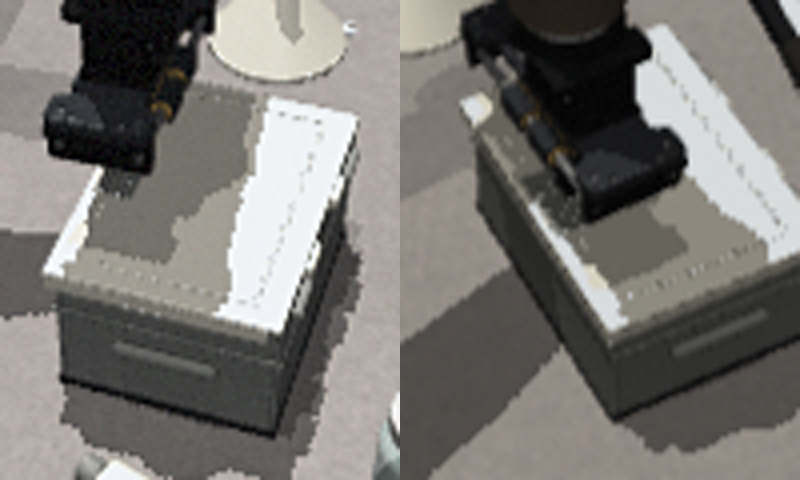

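The front corner is back at (301,228.7), the same pixel as when shut, so the lid has latched. I'll retreat and verify.

apply_moves([
  [-0.01, 0, 0],
  [-0.02, 0, 0],
  [-0.03, 0, 0],
  [-0.03, 0, -0.02],
  [-0.02, 0, -0.03],
  [0, 0, 0],
  [0, 0, 0],
  [0, 0, 0],
], twist=[0, 0, 0, 0, 0, 0, 0, 0], claw=[0, 0, 0, 0, 0, 0, 0, 0])

```text
time_s: 25.7
tcp_pos: [0.4569, -0.0273, 0.2712]
ee_rot: [[0.022, -0.232, 0.972], [-0.011, 0.973, 0.232], [-1.0, -0.016, 0.019]]
wrist_force: [0.4, 0.2, -0.4]
gripper_width: 0.009
```

```bash
python3 - <<'E'
from h import *
rz()
p=imaging.capture("scene");q=imaging.capture("side");save(p,"f1.png");save(q,"f2.png")
for n,x in(("scene0",p),("side0",q)):
    a=cv2.imread(f"pics/{n}.png")[:,:,::-1]; 
    for nm in ("big_funnel","spray_bottle","grout_brush","refill_bottle","powder_jar","measuring_cup","scraper","tub"):
        d0=imaging.regions_of(nm,x); print(n,nm,[(round(d["p"],2),np.round(d["centre"]).tolist()) for d in d0[:1]])
E
```

```text
r -205.4 z 271.2 lat -1.9 theta 30.8 s 257.9 F [ 0.4  0.2 -0.4] t 25.7 zdir [0.972 0.232 0.019]
scene0 big_funnel [(0.75, [363.0, 164.0])]
scene0 spray_bottle [(0.96, [333.0, 311.0])]
scene0 grout_brush [(0.77, [419.0, 223.0])]
scene0 refill_bottle [(0.92, [425.0, 171.0])]
scene0 powder_jar [(0.93, [398.0, 275.0])]
scene0 measuring_cup [(0.8, [405.0, 153.0])]
scene0 scraper [(0.91, [272.0, 360.0])]
scene0 tub [(0.63, [338.0, 220.0])]
side0 big_funnel [(0.88, [282.0, 150.0])]
side0 spray_bottle [(0.84, [437.0, 273.0])]
side0 grout_brush [(0.81, [394.0, 160.0])]
side0 refill_bottle [(0.74, [356.0, 115.0])]
side0 powder_jar [(0.89, [429.0, 212.0])]
side0 measuring_cup []
side0 scraper [(0.65, [420.0, 348.0])]
side0 tub [(0.91, [355.0, 207.0])]
```

View pics/f1.png

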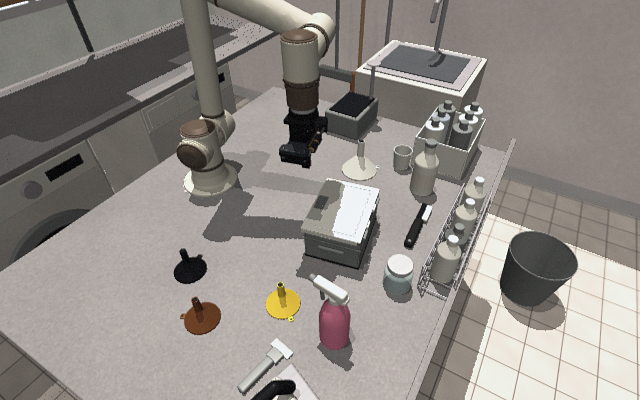

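View pics/f2.png

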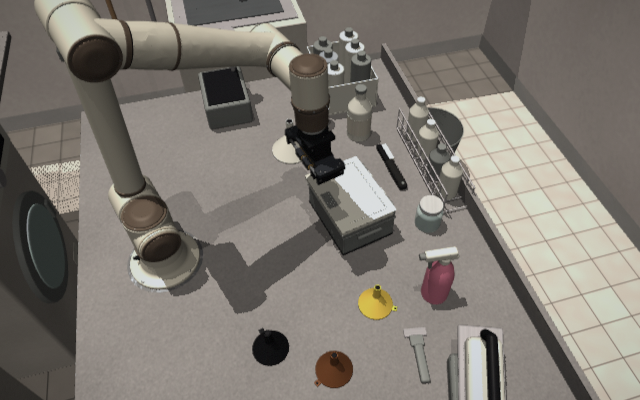

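The final views show the lid shut with its corner at (301,229), the small funnel gone from the ledge, the bystanders where they were, and the gripper clear. I'm handing the job in.

```bash
python3 - <<'E'
from h import *
print(job.finish_job())
E
```

```text
the job is handed in; nothing more can be done
None
```

The small white funnel is in the tub with the lid latched shut, and I handed the job in at about 26 s of the 70 s allowed.

- **Opening:** I pressed the pad to its hard stop with about 12 N. I then let the lid rise against the closed fingers all the way to its stop.
- **Funnel:** I lowered it by its spout until it touched the tub floor. The push went slightly further than I intended, to about 14 N, before I eased it and let go. The camera views before closing showed it standing upright on its mouth.
- **Closing:** I swung the lid down and pressed it to the stop with about 11 N.
- **Last checks:** After I backed off, the lid stayed down with its front corner at the same pixel as at the start. The ledge items were where they began in the scene view, by eye. In the side view the networks did not find the measuring cup, which the gripper appears to hide; the scene view shows it in place.
- **Deviations:** The tool tilted by up to about 4° during the moves, and I could not correct that. It did not visibly affect the result. I had no direct reading of the lid angle, so I judged "fully open" and "latched" from the pictures.

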